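Run down the loose wing nut of a battery hold-down

TASK

A mobility-scooter battery on the baggage-search counter is held in its carrier by a bar with two wing nuts, and the nut on the side of the red terminal has come loose. Stroke its wings round clockwise with the fingertips, catching them again after each stroke, until the nut stops, fully down on its washer, then draw the hand clear. Only push the wings from the side: do not pinch or straddle either nut, do not turn the other one back, do not shift or lift the battery carrier, and leave everything else on the counter where it is.

Things in the scene. Friction and masses are not known exactly. Their poses are not given: they have to be found in the camera images.
- carrier: Loose battery carrier, about 4.6 kg: green steel tray, 180 mm along its x, 156 mm along y, lip 20 mm high, with a dark grey battery 151 x 98 mm whose lid is 98 mm above the counter. Upright M8 bolts (8 mm thick) at x = 0, y = +61 mm (loose nut) and y = -61 mm (tight nut) end 122 mm above the counter. Nothing but bar, nuts and terminals stands above the lid. Origin: centre of its underside, z up.
- bar_top (a point): Hold-down bar, a steel angle 150 mm long along the carrier's y, lying across the lid. Point: on the top face of its flat leg, 102 mm above the counter, midway between the two bolts; axes as the carrier's. Flat leg from x = -30 to +15 mm; the upright leg, 3 mm thick, stands on the edge from x = -30 to -27 mm, full length, 28 mm higher than this point.
- red_terminal (a point): Top of the red rubber boot (18 x 16 mm) on the battery's red terminal, 110 mm above the counter, at carrier x = +62, y = +36 mm; a black one is at x = +62, y = -36 mm.
- loose_nut_mid (a point): Point on the vertical axis of the loose brass wing nut, 15 mm above its underside, turning with it; x points along one wing, the other is opposite. Hub 19 mm across, 11 mm high. Wings 4 mm thick: 16 mm discs centred 14 mm from the axis, 7 to 23 mm above the underside. Home, its underside is 104 mm above the counter, 1.25 mm higher per turn backed off. Turns at 0.025 N m (2 N at the wings), stays put.
- loose_nut (a joint): Angle of the loose nut in rad: 0 = fully down on its washer, where it stops hard; negative = backed off (-6.28 is one full turn up, -6.6 the most). Turning clockwise seen from above makes it grow towards 0. At 0 its wings lie along the carrier's x axis.
- tight_nut_mid (a point): Point on the vertical axis of the other, tight wing nut, 15 mm above its underside: the same kind of nut on the same bar, on the side of the black terminal. To be left alone.
- tight_nut (a joint): Angle of the tight nut in rad: 0 = fully down; negative if it is turned back (anticlockwise from above).
- spanner: Steel open-ended spanner, 150 mm long, lying on the counter beside the carrier; bystander. Origin under its middle.
- terminal_cap: Red plastic terminal cap, 24 mm across and 22 mm high, standing beside the carrier; bystander. Origin: centre of its underside.
- wand: Black hand-held metal detector, about 385 x 70 x 30 mm, lying on the counter; bystander. Origin: underside, near its middle.
- sanitiser: Clear bottle with a blue label, 60 mm across, 165 mm high; bystander. Origin: centre of its underside.
- mug: White mug, 80 mm across, 92 mm high; bystander. Origin: centre of its underside.
- phone: Black phone, 150 x 72 x 9 mm, lying flat; bystander. Origin: centre of its underside.
- swab_jar: Jar of sampling swabs with a white lid, 66 mm across, 85 mm high; bystander. Origin: centre of its underside.

How it is judged (in metres and radians):
At the end, for the whole second after the job is handed in: The loose nut is within 0.2 rad (11 degrees) of its stop, the other nut still within 0.2 rad of its own; the carrier stands flat, at rest, within 15 mm of where it stood, and each bystander within 20 mm of where it stood; the robot touches nothing (value of joint each of loose_nut, tight_nut above -0.2 rad and distance of carrier from where it was at the start of the episode below 0.015 m and angle between carrier's own z axis and vertical below 0.03 rad and linear speed of carrier below 0.01 m/s and distance of each of spanner, terminal_cap, wand, sanitiser, mug, phone, swab_jar from where it was at the start of the episode below 0.02 m).
It fails at once if a nut is pinched or straddled: the fingers touch it with the grasp point in the plane of its wings (within 4 mm), less than 26 mm from its axis ((contact force between the fingers and loose_nut above 0.2 N and y of the grasp point in the frame of loose_nut_mid between -0.004 and 0.004 m and horizontal distance between the grasp point and loose_nut_mid below 0.026 m) or (contact force between the fingers and tight_nut above 0.2 N and y of the grasp point in the frame of tight_nut_mid between -0.004 and 0.004 m and horizontal distance between the grasp point and tight_nut_mid below 0.026 m)).
It fails at once if the tight nut is turned back by more than 0.35 rad (value of joint tight_nut below -0.35 rad).
It fails at once if the carrier is shoved more than 25 mm, lifted more than 8 mm or tipped (distance of carrier from where it was at the start of the episode above 0.025 m or height (world z) of carrier above 0.008 m or angle between carrier's own z axis and vertical above 0.1 rad).
It fails at once if a bystander is pushed or carried more than 30 mm from its place (distance of any of spanner, terminal_cap, wand, sanitiser, mug, phone, swab_jar from where it was at the start of the episode above 0.03 m).
It also fails if it takes over 67 s, if anything falls off the work surface, if the arm or the gripper's body presses on something with over 40 N, if the wrist force passes 120 N, or if a joint passes its speed limit or range.

ROBOT

A 6-joint arm with a two-finger parallel gripper is mounted at the origin on the work surface. World frame = base frame: x ahead of the robot, y to its left, z up, the work surface at z = 0. Lengths are in mm, angles in rad, forces in N, time in s.
With the tool pointing down it reaches from about 350 to 975 mm from the base axis. Payload 7.1 kg.
Tool frame: the origin (TCP) lies on the centre line of the jaws, within the pads' length; the fingertips stand manip.finger_overhang ahead of it and the grasp point (between the pads) lies 11 mm behind it (manip.finger_overhang is the distance from the TCP to the fingertips, in mm); z points along the fingers, y is the line along which they close (so a half turn about z gives the same grasp; the last joint's range is limited). The gripper opens to 88 mm and grips with 3 to 60 N. Pads are 20 mm wide; open, the fingers measure 115 mm over their backs; the gripper's body (75 mm by 178 mm) begins 61 mm behind the grasp point.
Start: joints at [1.223, 0.423, 1.63, -0, 1.089, -0.019], TCP at [201.785, 591.513, 230.675] pointing down, gripper open.
Joint ranges: [-3, 3], [-0.9, 2.11], [0.09, 2.58], [-1.31, 4.45], [0.11, 2.69], [-2.54, 2.54]. Speed limits (rad/s): [2.39, 2.39, 3.01, 3.14, 3.14, 3.14].

INTERFACE

Orientations are given as a rotation vector (axis times angle).
In Python, from station import manip gives the robot as it stands.
- The arm moves only by the tool play_rows, never from a script. Its arguments are lists of equal length, an entry for each row: "travel": the shift along the tool's x, y, z normalised to -1 to 1, where 1 is 0.1 m, a list of three; "delta_rot": the turn, a rotation vector about the tool's x, y, z normalised to -1 to 1, where 1 is 0.08 rad, a list of three. A call has exactly 10 rows; each row shifts and turns the commanded pose from where the row before left it, along the tool's axes as they then stand; what a row does not reach is not made up. A row lasts 1/12 s, in which the tool goes at most 41.7 mm and 7.16 degrees, less where a joint would pass 70% of its speed; a pose out of reach is approached as far as the arm can. A call with a number of a shift or a turn outside -1 to 1 is refused whole. A call with a gripper value outside its range is refused whole. "jaw" is the closure, from -1 (fully open) to 1 (shut), so that 0 is half open, set as the call begins (left out, the last holds). The fingers move at their own pace and stop on an object; "newtons" is the grip in N (left out, the last holds). Time passes only in rows, so rows that do not move let the fingers close, or fill a call up. It gives the time, the measured TCP pose, the force, the opening and the grip force at its end, in the units of the state.
- manip.observe(): the state, without advancing time (a new reading comes with each control period).
- manip.get_image(name): name is "side" or "top"; returns (picture, depth): 420x560x3 uint8, blue, green, red; 420x560 float32, mm along the optical axis (not along the pixel's ray), 0 where there is no reading.
- manip.camera_info(name): a dict with "fx", "fy", "cx", "cy" (pixels), "T" (4x4, takes a point from camera to world coordinates). Camera axes: x right, y down, z forward; pixel columns grow to the right and rows downward; lengths in mm; the calibration is good to about 2 mm. A picture is of the moment at which its call begins. camera_info takes no time and is no camera call.
- manip.job_done(): hands the job in; it is judged then, once.
Trained networks look in the newest picture that a camera, given by its name, has taken for a name from the list of things; names that differ only in an ending like _2 or _b are one class to them, and where a whole thing is asked for, a point or a joint stands for the part that bears it (a point fixed in the world has none). Each returns a list of dicts, best first, with "confidence" (0 to 1); they miss things now and then, are a little off and sometimes report something else, mostly with a low value. They report only what shows in the picture. A call takes as long as a camera call.
- manip.recognise(camera, query): "centre" ([x, y, z] in mm, in world coordinates, good to about 4 mm: the middle of the surface that is visible of it).
The state is a dict: "time": time; "joints": joint angles; "qvel": joint speeds; "tau": joint torques, N m; "position": TCP position; "orientation": TCP orientation; "wrist_force": force on the tool from outside, world axes, zero at the start; "wrist_torque": the same for the moment, N m; "finger_gap": opening from 0.0 (shut) to 1.0 (fully open); "grip_force": force on a finger pad.
Only numpy, scipy, OpenCV 4.12 (cv2) and the standard library are available. Lean on these libraries where they do the work, as an engineer would, in place of code of your own. Each camera call takes 0.05 s, during which the arm holds its last target. There are 200 camera calls.

## Working session

There is one attempt and no reset: what is moved stays moved. The work goes in short steps, Python scripts to look and compute and a tool call to move; the robot and the scene stay as the last step left them, time stands still between calls to the robot, and variables do not carry over. Pictures are saved under pics/ and viewed, at most 10 in all, crops included, and the job is handed in when it is done.

Besides the shell and the picture viewer there is one more tool, called after "Call:" by a JSON object that holds its "api" and its "payload", one argument or row to a line. play_rows: Moves the arm, as the interface text tells. Scaled input: -1 to 1 covers 0.1 m each way for a shift and 0.08 rad each way for a turn. Its arguments: {"type":"object","properties":{"travel":{"type":"array"},"delta_rot":{"type":"array"},"jaw":{"type":"number"},"newtons":{"type":"number"}},"required":["travel","delta_rot"]}

```bash
ls; mkdir -p pics; cat > h.py <<'E'
from station import manip
import numpy as np, cv2
def px2w(cam,d,u,v):
    c=manip.camera_info(cam);z=d[int(v),int(u)]
    return (c["T"]@np.array([(u-c["cx"])/c["fx"]*z,(v-c["cy"])/c["fy"]*z,z,1]))[:3]
E
python3 - <<'E'
from h import *
o=manip.observe(); print(o, manip.finger_overhang)
for c in("top","side"):
    p,d=manip.get_image(c); cv2.imwrite(f"pics/{c}0.png",p); np.save(f"pics/{c}0.npy",d)
    i=manip.camera_info(c); print(c,i["fx"],i["cx"],i["cy"],np.round(i["T"],3).tolist())
for q in("carrier","bar_top","red_terminal","loose_nut_mid","tight_nut_mid","sanitiser","mug","wand","swab_jar"):
    for c in("top","side"):
        print(q,c,[(np.round(r["centre"]),round(r["confidence"],2)) for r in manip.recognise(c,q)[:3]])
E
```

```text
pics
{'time': 0.0, 'joints': array([ 1.22303726e+00,  4.23825930e-01,  1.63066129e+00, -1.85173059e-05,
        1.08858967e+00, -1.90238409e-02]), 'qvel': array([-0.00085652, -0.00041483,  0.00029653,  0.00047581, -0.00171225,
        0.000407  ]), 'tau': array([ 1.57087987e-03, -5.44638026e+01, -2.73661512e+01,  6.45622099e-02,
        2.27061252e-02, -9.61307705e-05]), 'position': array([201.59407422, 591.03948614, 229.92227361]), 'orientation': array([-5.13998979e-01, -3.09900062e+00,  2.29684179e-03]), 'wrist_force': array([0.47213286, 0.38735784, 0.96384344]), 'wrist_torque': array([-0.02449949,  0.02750527, -0.0018687 ]), 'grip_force': 0.0, 'finger_gap': 0.9995623623472056} 8.0
top 518.9698505691907 284.26927587816016 205.28026980680423 [[-0.014, -0.988, 0.156, 324.139], [-1.0, 0.013, -0.01, 14.737], [0.008, -0.156, -0.988, 1668.71], [0.0, 0.0, 0.0, 1.0]]
side 477.9567589214075 278.09485177385034 205.25755533290308 [[0.846, -0.291, 0.447, 35.767], [-0.533, -0.422, 0.734, -901.834], [-0.025, -0.859, -0.512, 746.077], [0.0, 0.0, 0.0, 1.0]]
carrier top [(array([554.,  29.,  95.]), 0.78)]
carrier side [(array([540.,  -8.,  63.]), 0.7)]
bar_top top [(array([555.,  26.,  96.]), 0.74)]
bar_top side [(array([537.,  -8.,  68.]), 0.95)]
red_terminal top []
red_terminal side [(array([545.,  -8.,  67.]), 0.71)]
loose_nut_mid top [(array([558.,  26., 100.]), 0.68)]
loose_nut_mid side [(array([547.,  82., 120.]), 0.54)]
tight_nut_mid top []
tight_nut_mid side []
sanitiser top [(array([777., -38., 108.]), 0.88)]
sanitiser side [(array([780., -56.,  76.]), 0.83)]
mug top [(array([ 396., -408.,   31.]), 0.57)]
mug side [(array([ 392., -408.,   50.]), 0.91)]
wand top [(array([581., 431.,  28.]), 0.85)]
wand side [(array([554., 416.,  26.]), 0.68), (array([699., 267.,  52.]), 0.26)]
swab_jar top [(array([700., 287.,  85.]), 0.9)]
swab_jar side [(array([700., 268.,  53.]), 0.59)]
```

```bash
python3 - <<'E'
from h import *
p=cv2.imread("pics/top0.png");c=p[110:260,190:390]
cv2.imwrite("pics/topc.png",cv2.resize(c,(800,600),interpolation=cv2.INTER_CUBIC))
E
```

```text
(no output)
```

View pics/topc.png

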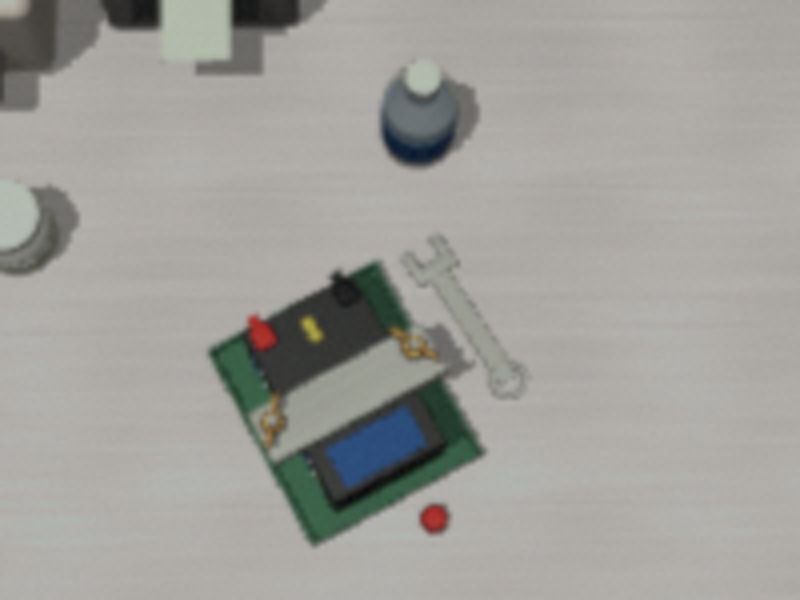

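View pics/side0.png

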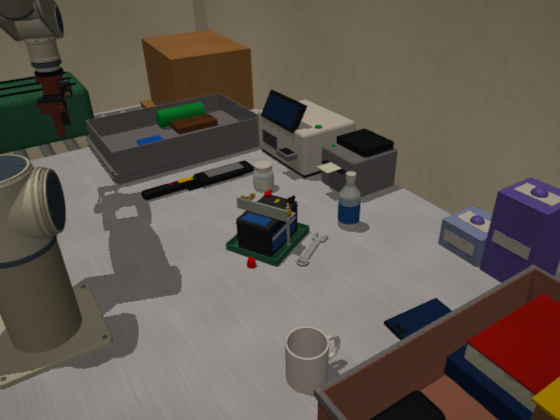

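```bash
cat > fit.py <<'E'
from h import *
from scipy.optimize import least_squares
def proj(cam,P):
    c=manip.camera_info(cam);q=np.linalg.inv(c["T"])@np.append(P,1)
    return np.array([c["cx"]+c["fx"]*q[0]/q[2],c["cy"]+c["fy"]*q[1]/q[2]])
def w(s,p):
    c,n=np.cos(s[2]),np.sin(s[2]); return np.array([s[0]+c*p[0]-n*p[1],s[1]+n*p[0]+c*p[1],p[2]])
E
python3 - <<'E'
from fit import *
pts=[((378,262),(90,-78,20)),((210,350),(90,78,20)),((315,545),(-90,78,20)),((485,452),(-90,-78,20)),
((262,334),(62,36,107)),((347,291),(62,-36,107)),((272,420),(0,61,119)),((414,345),(0,-61,117))]
O=[(np.array([190+(a+.5)/4-.5,110+(b+.5)/4-.5]),P) for (a,b),P in pts]
f=lambda s:np.concatenate([proj("top",w(s,P))-o for o,P in O])
r=least_squares(f,[555,29,0.5],loss="soft_l1"); s=r.x
print(s,np.round(r.fun.reshape(-1,2)if 0 else f(s).reshape(-1,2),2)); np.save("s.npy",s)
print("loose",w(s,(0,61,119)),"tight",w(s,(0,-61,117)))
p=cv2.imread("pics/side0.png"); k=7;x0,y0=215,175
im=cv2.resize(p[y0:y0+85,x0:x0+105],None,fx=k,fy=k,interpolation=cv2.INTER_CUBIC)
for P in[q for _,q in pts]+[(0,61,122),(0,-61,122),(-30,75,130),(-30,-75,130)]:
    u=(proj("side",w(s,P))-[x0,y0]+.5)*k; cv2.circle(im,tuple(int(v) for v in u),3,(255,0,255),1)
cv2.imwrite("pics/sidefit.png",im)
p=cv2.imread("pics/top0.png");m=p[205:226,248:270]
cv2.imwrite("pics/nut.png",cv2.resize(m,None,fx=24,fy=24,interpolation=cv2.INTER_CUBIC))
print("ux,pix of carrier x at nut",proj("top",w(s,(0,61,125)))-[248,205],proj("top",w(s,(22,61,125)))-[248,205])
E
```

```text
[5.69241885e+02 2.50207818e+01 4.85292749e-01] [[-0.21 -0.73]
 [-0.72 -0.12]
 [-0.46  0.2 ]
 [-0.04  0.13]
 [ 0.62  0.47]
 [ 0.08  0.19]
 [ 0.32 -0.05]
 [ 0.29 -0.22]]
loose [540.78737759  78.97762596 119.        ] tight [597.69639148 -28.93606241 117.        ]
ux,pix of carrier x at nut [9.85719362 9.30373024] [6.40461688 2.9388216 ]
```

View pics/sidefit.png

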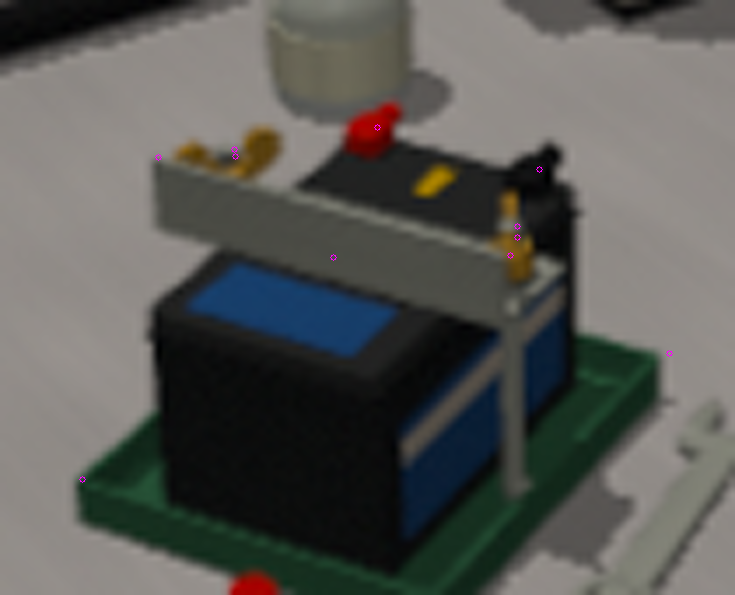

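View pics/nut.png

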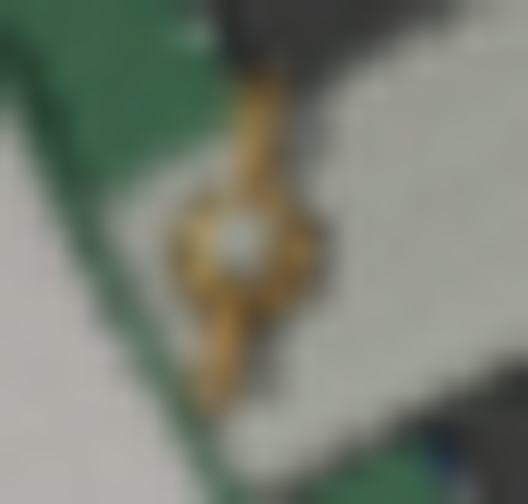

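Call:
{"api": "play_rows", "payload": {
  "travel": [
    [-0.254, -0.177, 0],
    [-0.254, -0.177, 0],
    [-0.254, -0.177, 0],
    [-0.254, -0.177, 0],
    [-0.254, -0.177, 0],
    [-0.254, -0.177, 0],
    [-0.254, -0.177, 0],
    [-0.254, -0.177, 0],
    [-0.254, -0.177, 0],
    [-0.254, -0.177, 0]
  ],
  "delta_rot": [
    [0, 0, 0],
    [0, 0, 0],
    [0, 0, 0],
    [0, 0, 0],
    [0, 0, 0],
    [0, 0, 0],
    [0, 0, 0],
    [0, 0, 0],
    [0, 0, 0],
    [0, 0, 0]
  ],
  "jaw": 1,
  "newtons": 10
}}

```text
time: 1.83
position: [385.8, 340.7, 230.9]
orientation: [0.514, 3.099, 0.001]
wrist_force: [0.1, 0.3, 0.8]
finger_gap: 0.284
grip_force: 0.0
```

Call:
{"api": "play_rows", "payload": {
  "travel": [
    [-0.254, -0.177, 0],
    [-0.254, -0.177, 0],
    [-0.254, -0.177, 0],
    [-0.254, -0.177, 0],
    [-0.254, -0.177, 0],
    [-0.254, -0.177, 0],
    [-0.254, -0.177, 0],
    [-0.254, -0.177, 0],
    [-0.254, -0.177, 0],
    [-0.254, -0.177, 0]
  ],
  "delta_rot": [
    [0, 0, 0],
    [0, 0, 0],
    [0, 0, 0],
    [0, 0, 0],
    [0, 0, 0],
    [0, 0, 0],
    [0, 0, 0],
    [0, 0, 0],
    [0, 0, 0],
    [0, 0, 0]
  ]
}}

```text
time: 2.67
position: [569.1, 91.0, 230.8]
orientation: [0.514, 3.099, 0.0]
wrist_force: [0.6, 1.0, -0.7]
finger_gap: 0.005
grip_force: 0.0
```

Call:
{"api": "play_rows", "payload": {
  "travel": [
    [0, 0, 0],
    [0, 0, 0],
    [0, 0, 0],
    [0, 0, 0],
    [0, 0, 0],
    [0, 0, 0],
    [0, 0, 0],
    [0, 0, 0],
    [0, 0, 0],
    [0, 0, 0]
  ],
  "delta_rot": [
    [0, 0, -1],
    [0, 0, -1],
    [0, 0, -1],
    [0, 0, -1],
    [0, 0, -1],
    [0, 0, -1],
    [0, 0, -1],
    [0, 0, -1],
    [0, 0, -1],
    [0, 0, -1]
  ]
}}

```text
time: 3.5
position: [568.3, 92.4, 230.7]
orientation: [-0.739, 3.053, -0.0]
wrist_force: [0.4, -0.4, -0.0]
finger_gap: 0.002
grip_force: 0.0
```

```bash
cat > st.py <<'E'
from fit import *
from scipy.spatial.transform import Rotation as R
N=np.array([540.,80.]);yaw=0.485
def st():
    o=manip.observe();c,n=np.cos(yaw),np.sin(yaw);A=np.array([[c,n],[-n,c]])
    r=R.from_rotvec(o["orientation"]).as_matrix()
    rel=A@(o["position"][:2]-N)
    print("t%.2f rel %s tip z %.1f"%(o["time"],np.round(rel,1),o["position"][2]-8),"tool y ang err",round(np.degrees(np.arctan2(r[1,1],r[0,1])-yaw-np.pi/2),1),"tilt",np.round(r[:2,2],3),"F",np.round(o["wrist_force"],1),"Tq",np.round(o["wrist_torque"],2),"gap",round(o["finger_gap"],3),"j",np.round(o["joints"],2))
st()
E
python3 st.py
```

```text
t3.50 rel [30.8 -2.2] tip z 222.7 tool y ang err -0.6 tilt [ 0. -0.] F [ 0.4 -0.4 -0. ] Tq [ 0.06  0.05 -0.05] gap 0.002 j [ 0.14  0.35  1.74 -0.    1.05 -1.91]
```

Call:
{"api": "play_rows", "payload": {
  "travel": [
    [0.01, 0.08, 0],
    [0, 0, 0.15],
    [0, 0, 0.2],
    [0, 0, 0.2],
    [0, 0, 0.15],
    [0, 0, 0.1],
    [0, 0, 0.03],
    [0, 0, 0],
    [0, 0, 0],
    [0, 0, 0]
  ],
  "delta_rot": [
    [0, 0, 0],
    [0, 0, 0],
    [0, 0, 0],
    [0, 0, 0],
    [0, 0, 0],
    [0, 0, 0],
    [0, 0, 0],
    [0, 0, 0],
    [0, 0, 0],
    [0, 0, 0]
  ]
}}

```text
time: 4.33
position: [564.4, 99.3, 148.7]
orientation: [-0.732, 3.053, -0.0]
wrist_force: [0.8, -0.3, 0.4]
finger_gap: 0.005
grip_force: 0.0
```

```bash
python3 st.py; cat > snap.py <<'E'
from st import *
import sys
p,d=manip.get_image("side"); x0,y0=225,165
cv2.imwrite(sys.argv[1],cv2.resize(p[y0:y0+60,x0:x0+80],None,fx=9,fy=9,interpolation=cv2.INTER_CUBIC))
E
python3 snap.py pics/s1.png
```

```text
t4.33 rel [30.6  5.7] tip z 140.7 tool y ang err -0.8 tilt [0.002 0.   ] F [ 0.8 -0.3  0.4] Tq [0.13 0.07 0.06] gap 0.005 j [ 0.15  0.45  1.8   0.    0.88 -1.89]
t4.33 rel [30.6  5.7] tip z 140.7 tool y ang err -0.8 tilt [0.002 0.   ] F [ 0.8 -0.3  0.4] Tq [0.13 0.07 0.06] gap 0.005 j [ 0.15  0.45  1.8   0.    0.88 -1.89]
```

View pics/s1.png

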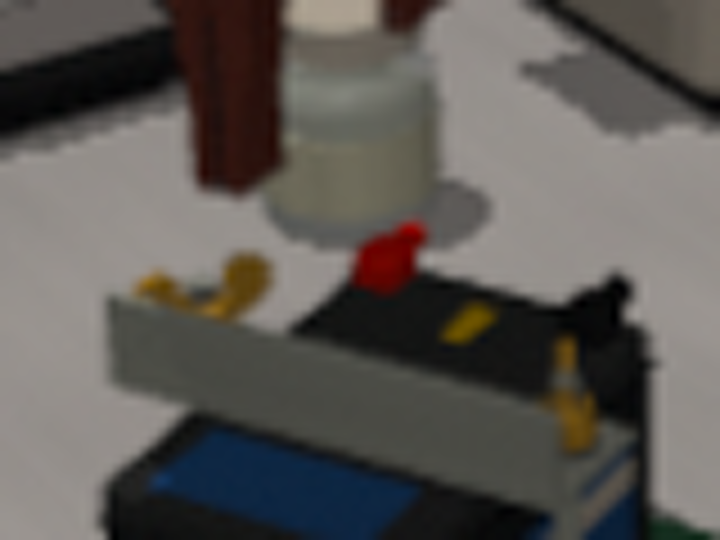

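Call:
{"api": "play_rows", "payload": {
  "travel": [
    [0, 0, 0.13],
    [0, 0, 0.097],
    [0.056, -0.037, 0],
    [0, -0.07, 0],
    [0.01, -0.05, 0],
    [0.03, -0.05, 0],
    [0.05, -0.05, 0],
    [0.06, -0.04, 0],
    [0.04, -0.01, 0],
    [0, 0, 0]
  ],
  "delta_rot": [
    [0, 0, 0],
    [0, 0, 0],
    [0, 0, 0],
    [0, 0, 0],
    [0, 0, 0],
    [0, 0, 0],
    [0, 0, 0],
    [0, 0, 0],
    [0, 0, 0],
    [0, 0, 0]
  ]
}}

```text
time: 5.22
position: [555.2, 59.6, 125.2]
orientation: [0.732, -3.055, 0.001]
wrist_force: [1.2, -0.5, 0.1]
finger_gap: 0.005
grip_force: 0.4
```

```bash
python3 st.py
```

```text
t5.22 rel [  3.9 -25.2] tip z 117.2 tool y ang err -0.8 tilt [-0. -0.] F [ 1.2 -0.5  0.1] Tq [-0.05 -0.14  0.03] gap 0.005 j [ 0.09  0.47  1.85 -0.    0.82 -1.96]
```

Call:
{"api": "play_rows", "payload": {
  "travel": [
    [0, 0, -0.2],
    [0.07, 0.25, 0],
    [0.07, 0.25, 0],
    [0, 0, 0.06],
    [0, 0, 0.14],
    [-0.1, 0.01, 0],
    [-0.09, -0.01, 0],
    [-0.07, -0.015, 0],
    [-0.04, -0.025, 0],
    [0, 0, 0]
  ],
  "delta_rot": [
    [0, 0, 0],
    [0, 0, 0],
    [0, 0, 0],
    [0, 0, 0],
    [0, 0, 0],
    [0, 0, 0],
    [0, 0, 0],
    [0, 0, 0],
    [0, 0, 0],
    [0, 0, 0]
  ]
}}

```text
time: 6.05
position: [551.1, 109.0, 125.4]
orientation: [-0.733, 3.053, -0.0]
wrist_force: [0.7, 1.2, 0.2]
finger_gap: 0.008
grip_force: 0.3
```

```bash
python3 st.py; python3 snap.py pics/s2.png
```

```text
t6.05 rel [23.4 20.5] tip z 117.4 tool y ang err -0.8 tilt [0.002 0.   ] F [0.7 1.2 0.2] Tq [ 0.24 -0.06 -0.08] gap 0.008 j [ 0.17  0.48  1.84 -0.    0.82 -1.87]
t6.05 rel [23.4 20.5] tip z 117.4 tool y ang err -0.8 tilt [0.002 0.   ] F [0.7 1.2 0.2] Tq [ 0.24 -0.06 -0.08] gap 0.008 j [ 0.17  0.48  1.84 -0.    0.82 -1.87]
```

View pics/s2.png

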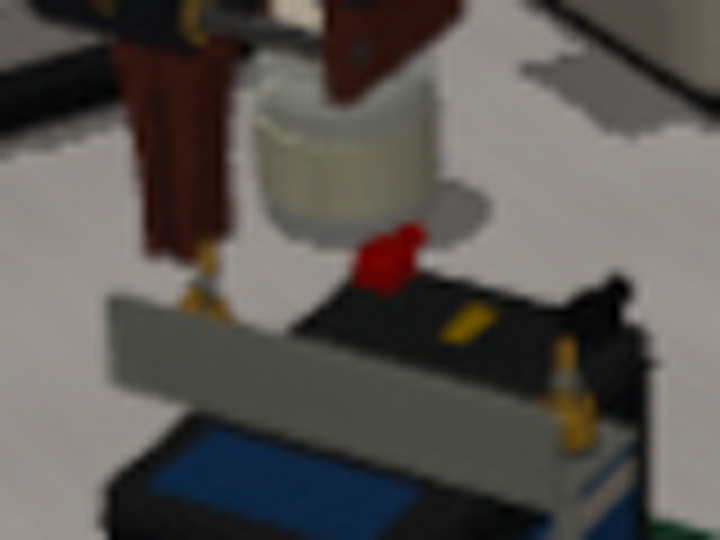

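Call:
{"api": "play_rows", "payload": {
  "travel": [
    [0, -0.008, 0],
    [0, -0.008, 0],
    [0, -0.008, 0],
    [0, -0.008, 0],
    [0, -0.008, 0],
    [0, -0.008, 0],
    [0, -0.008, 0],
    [0, -0.008, 0],
    [0, -0.008, 0],
    [0, 0, 0]
  ],
  "delta_rot": [
    [0, 0, 0],
    [0, 0, 0],
    [0, 0, 0],
    [0, 0, 0],
    [0, 0, 0],
    [0, 0, 0],
    [0, 0, 0],
    [0, 0, 0],
    [0, 0, 0],
    [0, 0, 0]
  ]
}}

```text
time: 6.93
position: [552.4, 102.2, 124.9]
orientation: [0.733, -3.055, 0.0]
wrist_force: [0.5, 1.8, 0.3]
finger_gap: 0.004
grip_force: 0.5
```

```bash
python3 st.py
```

```text
t6.93 rel [21.3 13.9] tip z 116.9 tool y ang err -0.8 tilt [-0. -0.] F [0.5 1.8 0.3] Tq [ 0.21 -0.07  0.03] gap 0.004 j [ 0.16  0.48  1.84 -0.    0.82 -1.88]
```

Call:
{"api": "play_rows", "payload": {
  "travel": [
    [0, -0.006, 0],
    [0, -0.006, 0],
    [0, -0.006, 0],
    [0, -0.006, 0],
    [0, -0.006, 0],
    [0, -0.006, 0],
    [0, -0.006, 0],
    [0, 0, 0],
    [0, 0, 0],
    [0, 0, 0]
  ],
  "delta_rot": [
    [0, 0, 0],
    [0, 0, 0],
    [0, 0, 0],
    [0, 0, 0],
    [0, 0, 0],
    [0, 0, 0],
    [0, 0, 0],
    [0, 0, 0],
    [0, 0, 0],
    [0, 0, 0]
  ]
}}

```text
time: 7.77
position: [554.4, 98.7, 125.0]
orientation: [-0.733, 3.055, -0.0]
wrist_force: [0.9, 3.1, -0.7]
finger_gap: 0.007
grip_force: 1.2
```

```bash
python3 st.py
```

```text
t7.77 rel [21.5  9.9] tip z 117.0 tool y ang err -0.8 tilt [0. 0.] F [ 0.9  3.1 -0.7] Tq [ 0.51 -0.11  0.02] gap 0.007 j [ 0.16  0.48  1.84  0.    0.83 -1.89]
```

Call:
{"api": "play_rows", "payload": {
  "travel": [
    [-0.01, -0.01, 0],
    [-0.01, -0.01, 0],
    [0, -0.01, 0],
    [0, -0.01, 0],
    [0, -0.01, 0],
    [0, 0, 0],
    [0, 0, 0],
    [0, 0, 0],
    [0, 0, 0],
    [0, 0, 0]
  ],
  "delta_rot": [
    [0, 0, 0],
    [0, 0, 0],
    [0, 0, 0],
    [0, 0, 0],
    [0, 0, 0],
    [0, 0, 0],
    [0, 0, 0],
    [0, 0, 0],
    [0, 0, 0],
    [0, 0, 0]
  ]
}}

```text
time: 8.6
position: [558.6, 95.0, 125.1]
orientation: [-0.733, 3.054, -0.0]
wrist_force: [-0.5, -0.1, -2.1]
finger_gap: 0.006
grip_force: 0.2
```

```bash
python3 st.py; python3 snap.py pics/s3.png
```

```text
t8.60 rel [23.5  4.6] tip z 117.1 tool y ang err -0.8 tilt [ 0.001 -0.   ] F [-0.5 -0.1 -2.1] Tq [0.14 0.07 0.03] gap 0.006 j [ 0.15  0.48  1.83 -0.    0.83 -1.89]
t8.60 rel [23.5  4.6] tip z 117.1 tool y ang err -0.8 tilt [ 0.001 -0.   ] F [-0.5 -0.1 -2.1] Tq [0.14 0.07 0.03] gap 0.006 j [ 0.15  0.48  1.83 -0.    0.83 -1.89]
```

View pics/s3.png

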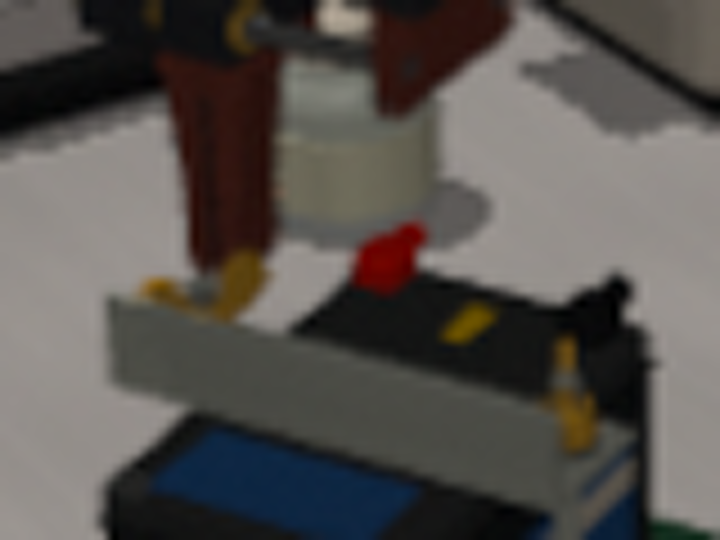

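Call:
{"api": "play_rows", "payload": {
  "travel": [
    [-0.015, -0.046, 0],
    [0, -0.04, 0],
    [0.01, -0.06, 0],
    [0.03, -0.05, 0],
    [0.05, -0.05, 0],
    [0.06, -0.04, 0],
    [0.06, -0.012, 0],
    [0, 0, 0],
    [0, 0, 0],
    [0, 0, 0]
  ],
  "delta_rot": [
    [0, 0, 0],
    [0, 0, 0],
    [0, 0, 0],
    [0, 0, 0],
    [0, 0, 0],
    [0, 0, 0],
    [0, 0, 0],
    [0, 0, 0],
    [0, 0, 0],
    [0, 0, 0]
  ]
}}

```text
time: 9.48
position: [554.1, 59.5, 125.0]
orientation: [0.733, -3.054, 0.0]
wrist_force: [0.8, -0.3, -1.0]
finger_gap: 0.011
grip_force: 0.0
```

```bash
python3 st.py
```

```text
t9.48 rel [  2.9 -24.7] tip z 117.0 tool y ang err -0.8 tilt [-0.001 -0.   ] F [ 0.8 -0.3 -1. ] Tq [-0. -0.  0.] gap 0.011 j [ 0.09  0.47  1.85 -0.    0.82 -1.96]
```

Call:
{"api": "play_rows", "payload": {
  "travel": [
    [0, 0, -0.2],
    [0.065, 0.25, 0],
    [0.065, 0.25, 0],
    [0, 0, 0.06],
    [0, 0, 0.14],
    [-0.1, 0.01, 0],
    [-0.09, -0.01, 0],
    [-0.07, -0.015, 0],
    [-0.04, -0.025, 0],
    [0, 0, 0]
  ],
  "delta_rot": [
    [0, 0, 0],
    [0, 0, 0],
    [0, 0, 0],
    [0, 0, 0],
    [0, 0, 0],
    [0, 0, 0],
    [0, 0, 0],
    [0, 0, 0],
    [0, 0, 0],
    [0, 0, 0]
  ]
}}

```text
time: 10.32
position: [550.8, 108.6, 125.4]
orientation: [-0.733, 3.053, -0.0]
wrist_force: [-0.5, 1.0, 1.0]
finger_gap: 0.005
grip_force: 0.4
```

Call:
{"api": "play_rows", "payload": {
  "travel": [
    [0, -0.006, 0],
    [0, -0.006, 0],
    [0, -0.006, 0],
    [0, -0.006, 0],
    [0, -0.006, 0],
    [0, -0.003, 0],
    [0, 0, 0],
    [0, 0, 0],
    [0, 0, 0],
    [0, 0, 0]
  ],
  "delta_rot": [
    [0, 0, 0],
    [0, 0, 0],
    [0, 0, 0],
    [0, 0, 0],
    [0, 0, 0],
    [0, 0, 0],
    [0, 0, 0],
    [0, 0, 0],
    [0, 0, 0],
    [0, 0, 0]
  ]
}}

```text
time: 11.15
position: [550.2, 105.4, 124.9]
orientation: [0.733, -3.055, 0.0]
wrist_force: [0.1, 1.7, 1.2]
finger_gap: 0.006
grip_force: 0.7
```

```bash
python3 st.py
```

```text
t11.15 rel [20.9 17.7] tip z 116.9 tool y ang err -0.8 tilt [-0. -0.] F [0.1 1.7 1.2] Tq [ 0.26 -0.01 -0.01] gap 0.006 j [ 0.17  0.47  1.84 -0.    0.82 -1.87]
```

Call:
{"api": "play_rows", "payload": {
  "travel": [
    [0, -0.004, 0],
    [0, -0.004, 0],
    [0, -0.004, 0],
    [0, -0.004, 0],
    [0, -0.004, 0],
    [0, 0, 0],
    [0, 0, 0],
    [0, 0, 0],
    [0, 0, 0],
    [0, 0, 0]
  ],
  "delta_rot": [
    [0, 0, 0],
    [0, 0, 0],
    [0, 0, 0],
    [0, 0, 0],
    [0, 0, 0],
    [0, 0, 0],
    [0, 0, 0],
    [0, 0, 0],
    [0, 0, 0],
    [0, 0, 0]
  ]
}}

```text
time: 11.98
position: [551.1, 103.6, 124.9]
orientation: [0.733, -3.055, 0.0]
wrist_force: [1.4, 1.3, -0.1]
finger_gap: 0.004
grip_force: 0.5
```

```bash
python3 st.py
```

```text
t11.98 rel [20.8 15.7] tip z 116.9 tool y ang err -0.8 tilt [-0. -0.] F [ 1.4  1.3 -0.1] Tq [ 0.35 -0.03  0.03] gap 0.004 j [ 0.16  0.48  1.84 -0.    0.82 -1.88]
```

Call:
{"api": "play_rows", "payload": {
  "travel": [
    [0, -0.004, 0],
    [0, -0.004, 0],
    [0, -0.004, 0],
    [0, -0.004, 0],
    [0, -0.004, 0],
    [0, 0, 0],
    [0, 0, 0],
    [0, 0, 0],
    [0, 0, 0],
    [0, 0, 0]
  ],
  "delta_rot": [
    [0, 0, 0],
    [0, 0, 0],
    [0, 0, 0],
    [0, 0, 0],
    [0, 0, 0],
    [0, 0, 0],
    [0, 0, 0],
    [0, 0, 0],
    [0, 0, 0],
    [0, 0, 0]
  ]
}}

```text
time: 12.82
position: [552.0, 101.9, 125.0]
orientation: [0.733, -3.055, 0.0]
wrist_force: [-0.4, 1.5, -0.1]
finger_gap: 0.008
grip_force: 0.4
```

```bash
python3 st.py
```

```text
t12.82 rel [20.8 13.7] tip z 117.0 tool y ang err -0.8 tilt [-0. -0.] F [-0.4  1.5 -0.1] Tq [ 0.32 -0.02 -0.01] gap 0.008 j [ 0.16  0.48  1.84 -0.    0.82 -1.88]
```

Call:
{"api": "play_rows", "payload": {
  "travel": [
    [0, -0.004, 0],
    [0, -0.004, 0],
    [0, -0.004, 0],
    [0, -0.004, 0],
    [0, -0.004, 0],
    [0, 0, 0],
    [0, 0, 0],
    [0, 0, 0],
    [0, 0, 0],
    [0, 0, 0]
  ],
  "delta_rot": [
    [0, 0, 0],
    [0, 0, 0],
    [0, 0, 0],
    [0, 0, 0],
    [0, 0, 0],
    [0, 0, 0],
    [0, 0, 0],
    [0, 0, 0],
    [0, 0, 0],
    [0, 0, 0]
  ]
}}

```text
time: 13.65
position: [553.0, 100.1, 125.0]
orientation: [0.733, -3.055, 0.0]
wrist_force: [0.4, 1.4, -0.4]
finger_gap: 0.007
grip_force: 0.3
```

```bash
python3 st.py
```

```text
t13.65 rel [20.8 11.7] tip z 117.0 tool y ang err -0.8 tilt [-0. -0.] F [ 0.4  1.4 -0.4] Tq [ 0.17  0.01 -0.02] gap 0.007 j [ 0.16  0.48  1.84 -0.    0.82 -1.88]
```

```bash
python3 snap.py pics/s4.png
```

```text
t13.65 rel [20.8 11.7] tip z 117.0 tool y ang err -0.8 tilt [-0. -0.] F [ 0.4  1.4 -0.4] Tq [ 0.17  0.01 -0.02] gap 0.007 j [ 0.16  0.48  1.84 -0.    0.82 -1.88]
```

View pics/s4.png

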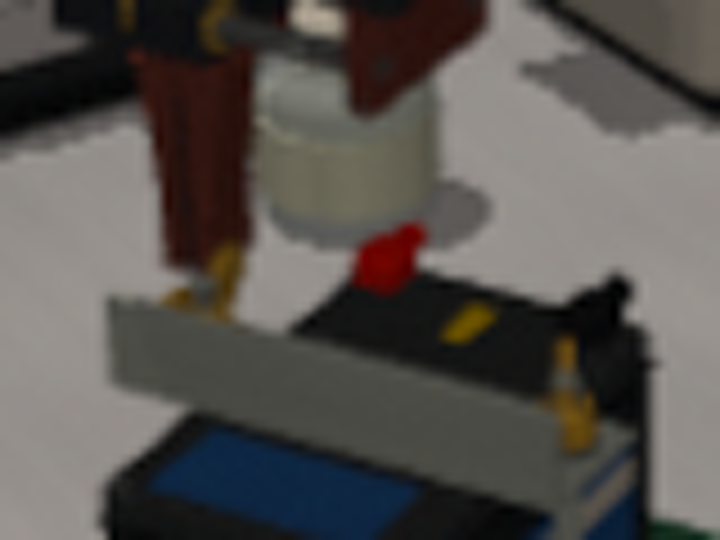

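```bash
python3 - <<'E'
from fit import *
s=np.load("s.npy")
for a in (20,10,0,-10,-20,-30,-37,-50):
    t=np.radians(a);d=np.array([np.cos(t),np.sin(t)])*18
    u=[(proj("side",w(s,(e*d[0],61+e*d[1],120)))-[225,165]+.5)*9 for e in(1,-1)]
    print(a,np.round(u[0]),np.round(u[1]),np.round(u[0]-u[1]))
E
```

```text
20 [226. 258.] [199. 318.] [ 28. -60.]
10 [236. 259.] [188. 317.] [ 48. -58.]
0 [246. 261.] [179. 315.] [ 67. -54.]
-10 [254. 264.] [170. 312.] [ 84. -48.]
-20 [261. 267.] [163. 308.] [ 98. -41.]
-30 [267. 271.] [158. 304.] [109. -33.]
-37 [270. 275.] [155. 301.] [115. -26.]
-50 [273. 281.] [152. 294.] [121. -13.]
```

Call:
{"api": "play_rows", "payload": {
  "travel": [
    [0, -0.004, 0],
    [0, -0.004, 0],
    [0, -0.004, 0],
    [0, -0.003, 0],
    [0, 0, 0],
    [0, 0, 0],
    [0, 0, 0],
    [0, 0, 0],
    [0, 0, 0],
    [0, 0, 0]
  ],
  "delta_rot": [
    [0, 0, 0],
    [0, 0, 0],
    [0, 0, 0],
    [0, 0, 0],
    [0, 0, 0],
    [0, 0, 0],
    [0, 0, 0],
    [0, 0, 0],
    [0, 0, 0],
    [0, 0, 0]
  ]
}}

```text
time: 14.53
position: [553.2, 99.7, 124.9]
orientation: [0.733, -3.054, -0.002]
wrist_force: [-2.0, 6.7, 1.0]
finger_gap: 0.002
grip_force: 3.5
```

```bash
python3 st.py
```

```text
t14.53 rel [20.8 11.3] tip z 116.9 tool y ang err -0.8 tilt [-0.001  0.001] F [-2.   6.7  1. ] Tq [ 1.2   0.38 -0.05] gap 0.002 j [ 0.16  0.48  1.84  0.    0.83 -1.89]
```

The force has jumped and the fingertips have stalled with the wings along carrier x, so the nut is on its stop. I'm backing off and lifting clear.

Call:
{"api": "play_rows", "payload": {
  "travel": [
    [0, 0.05, 0],
    [0, 0.1, 0],
    [0, 0.1, 0],
    [0, 0, -0.1],
    [0, 0, -0.2],
    [0, 0, -0.25],
    [0, 0, -0.25],
    [0, 0.2, -0.2],
    [0, 0.2, 0],
    [0, 0, 0]
  ],
  "delta_rot": [
    [0, 0, 0],
    [0, 0, 0],
    [0, 0, 0],
    [0, 0, 0],
    [0, 0, 0],
    [0, 0, 0],
    [0, 0, 0],
    [0, 0, 0],
    [0, 0, 0],
    [0, 0, 0]
  ]
}}

```text
time: 15.37
position: [523.8, 158.9, 227.3]
orientation: [-0.735, 3.051, 0.001]
wrist_force: [-0.3, 0.2, 0.4]
finger_gap: 0.001
grip_force: 0.0
```

```bash
python3 st.py; python3 snap.py pics/s5.png
```

```text
t15.37 rel [22.5 77.3] tip z 219.3 tool y ang err -0.7 tilt [0.003 0.001] F [-0.3  0.2  0.4] Tq [ 0.01 -0.   -0.01] gap 0.001 j [ 0.27  0.31  1.81  0.    1.02 -1.77]
t15.37 rel [22.5 77.3] tip z 219.3 tool y ang err -0.7 tilt [0.003 0.001] F [-0.3  0.2  0.4] Tq [ 0.01 -0.   -0.01] gap 0.001 j [ 0.27  0.31  1.81  0.    1.02 -1.77]
```

View pics/s5.png

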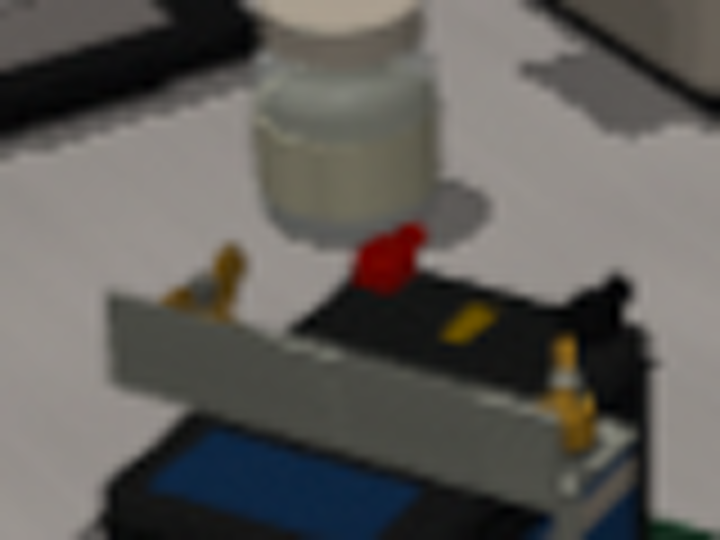

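The wings lie along carrier x: tips at about (232,258) and (178,298), which matches 0°. The carrier and tight nut have not moved, and the hand is clear.

```bash
python3 -c "
from station import manip
print(manip.job_done())"
```

```text
the job is handed in; nothing more can be done
None
```

I stroked the loose nut clockwise until it stopped hard with its wings along the carrier's x axis, then drew the hand clear and handed the job in at about 15 s. The last side picture showed the carrier and the tight nut unmoved; no verdict was shown.

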